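# Square up a sensor board in the alignment jig and clamp it in the reader

## Robot

A 6-joint arm with a two-finger parallel gripper is mounted at the origin on a cart in front of the work surface, level with it; the furniture and walls round the work are solid. World frame = base frame: x ahead of the robot, y to its left, z up, the work surface at z = 0. Lengths are in m, angles in rad, forces in N, time in s.
With the tool pointing down it reaches from about 0.275 to 0.825 m from the base axis. Payload 5.2 kg.
Tool frame: the origin (TCP) lies midway between the tips of the shut fingers; the grasp point (between the pads) lies 19 mm behind it; z points along the fingers, y is the line along which they close (so a half turn about z gives the same grasp; the last joint's range is limited). The gripper opens to 93 mm and grips with 3 to 60 N. Pads are 15 mm wide; open, the fingers measure 128 mm over their backs; the gripper's body (75 mm by 188 mm) begins 65 mm behind the grasp point.
Start: joints at [0.901, 0.259, 1.535, -0, 1.348, -0.203], TCP at [0.247, 0.491, 0.187] pointing down, gripper open.
Joint ranges: [-3.14, 3.14], [-0.91, 2.08], [0.19, 2.58], [-1.22, 4.36], [0.22, 2.71], [-3.12, 3.12]. Speed limits (rad/s): [2.57, 2.57, 3.14, 3.14, 3.14, 3.14].

## Interface

Orientations are given as a unit quaternion [w, x, y, z].
In Python, from station import ctrl, optics gives the robot as it stands. The module is installed in compiled form; this text tells all that it offers.
- The arm moves only by the tool arm_command, never from a script. Its argument "plan" is a list of rows, each an object with "offset": the shift along the tool's x, y, z in m, a list of three; "rot": the turn, a rotation vector about the tool's x, y, z in rad, a list of three. In form: [{"offset": [tx, ty, tz], "rot": [rx, ry, rz]}, ...]. A call has 1 to 8 rows; each row shifts and turns the commanded pose from where the row before left it, along the tool's axes as they then stand; what a row does not reach is not made up. A row lasts 1/8 s, in which the tool goes at most 62.5 mm and 10.7 degrees, less where a joint would pass 70% of its speed; a pose out of reach is approached as far as the arm can. A call with a gripper value outside its range is refused whole. "grip" is the finger opening in m, from 0 to 0.093, set as the call begins (left out, the last holds). The fingers move at their own pace and stop on an object; "force" is the grip in N (left out, the last holds). Time passes only in rows, so rows that do not move let the fingers close. It gives the time, the measured TCP pose, the force, the opening and the grip force at its end, in the units of the state.
- ctrl.observe(): the state, without advancing time (a new reading comes with each control period).
- optics.get_image(name): name is "scene" or "top" or "wrist"; returns a dict with "pixels" (400x640x3 uint8, red, green, blue), "fx", "fy", "cx", "cy" (pixels), "k1" (the pictures are not rectified: a ray, as slopes to the right and down, at radius r is drawn at 1 + k1 r^2 times it, then the intrinsics apply), "origin" and "rotation" of the camera in the world. Camera axes: x right, y down, z forward; pixel columns grow to the right and rows downward; lengths in m; the calibration is good to about 2 mm. A picture is of the moment at which its call begins. There is no depth.
- ctrl.close_job(): hands the job in; it is judged then, once.
The state is a dict: "t": time; "q": joint angles; "joint_vel": joint speeds; "effort": joint torques, N m; "eef_pos": TCP position; "ee_rot": TCP orientation; "force": force on the tool from outside, world axes, zero at the start; "ft_torque": the same for the moment, N m; "gripper_width": finger opening in m; "finger_force": force on a finger pad.
Only numpy, scipy, OpenCV 4.12 (cv2) and the standard library are available. Lean on these libraries where they do the work, as an engineer would, in place of code of your own. Each camera call takes 0.05 s, during which the arm holds its last target. There are 200 camera calls.

## Task

Slide the small circuit board, flat on the grey jig plate and without lifting it, fully home into the corner formed by the jig's blue blocks, so that it lies snug and square against the blocks on both sides. Then pick it straight up out of the corner, set it down (do not drop it) flat in the reader's bed between the four black corner brackets with its gold contacts towards the clamp's pivot, and last swing the clamp fully over the board and let go. Leave the vial, the timer and the yellow note block undisturbed.

Things in the scene. Friction and masses are not known exactly. Their poses are not given: they have to be found in the camera images.
- board: The loose circuit board: green, with chips, in a black rigid frame; one solid slab 40 x 80 x 8 mm (x, y, z), about 60 g. Origin at the centre of its underside, z up, y along the 80 mm length towards the end with six gold contacts. Starts flat on the jig plate, out of the corner, turned up to 0.35 rad to the jig. Grasp it across its 40 mm width, at mid-length.
- board_center (a point): Centre of the board, half-way up (4 mm above its underside); axes as board.
- board_contacts (a point): Top of the board in the middle of the gold contacts, 30 mm from the board's centre along its +y.
- jig: Fixed jig: grey plate 130 x 170 x 8 mm (x, y, z), origin under its centre, turned up to 0.3 rad. Blue blocks stand 8 mm above the plate: two on the far (+x) side, 14 mm long in y, 12 mm thick, 60 mm apart centre to centre (46 mm open between them for a finger, midway along the homed board); one stop on the left (+y), 22 mm long in x, 12 mm thick, at the middle of the board's end.
- jig_corner_seat (a point): Point on the plate's top, 8 mm above the worktop, under the board's centre when the board is home in the corner, its axes then parallel to these (x to the far fence, y to the left stop). Fence faces lie at x = +20 mm, the stop's face at y = +40 mm from here. The board starts 15 to 45 mm short of home in x, 20 to 50 mm short in y. Nothing obstructs on the -x and -y sides.
- reader: Fixed reader: low white housing 120 x 165 x 14 mm, on the worktop, origin on the worktop straight under the centre of its bed, turned up to 0.3 rad; the housing spans x -60 to +60, y -65.5 to +99.5 mm.
- reader_bed (a point): Centre of the grey bed on the housing's flat top, 14 mm above the worktop. The board goes with its centre over it, its length along y, contacts at +y. Four black L-shaped corner brackets, 5 mm high, leave 2.5 mm clear on each side of the board (45 x 85 mm inside). Along the long sides the middle 49 mm (y -24.5 to +24.5 mm) is open for fingers.
- clamp_pivot (a point): Vertical pivot axis of the clamp, 68 mm from the bed's centre along the reader's +y, 24.5 mm above the worktop (the underside of the clamp bar, 2.5 mm above a board lying in the bed). Does not move.
- clamp_knob (a point): Centre of the upright red knob on the clamp bar: cylinder 12 mm diameter, 26 mm tall (30.5 to 56.5 mm above the worktop), 46 mm from the pivot. Its z is up, its y points along the bar from knob to pivot. The flat dark bar (13 mm wide, 6 mm thick) swings level.
- clamp (a joint): Clamp angle in rad. 0: closed against its stop, bar over the board's midline. Grows as it opens, to 1.9, knob on the reader's -x side: at angle a the knob lies at reader x = -46 sin a, y = 68 - 46 cos a (mm). Starts at 1.5 to 1.85. Light friction (0.02 N m); stays where it is left.
- vial_center (a point): Bystander: loose upright glass vial, 27 mm diameter, 62 mm tall, at its middle.
- timer_center (a point): Bystander: loose white kitchen-type timer 58 x 66 x 19 mm lying flat, at its middle.
- notes_center (a point): Bystander: loose yellow block of notes 76 x 76 x 10 mm lying flat, at its middle.
Things that resemble listed ones, but are neither listed nor needed, are in the scene too. What is shaped like the board but pink or purple is not meant.

How it is judged:
On the way, in this order (a step that is already met when the one before it is completed fails the run):
1. the board lies still and flat on the jig plate, home in the corner: within 2 mm of both the fence and the stop and square to them within 0.035 rad (x of board_center in the frame of jig_corner_seat between -0.002 and 0.0015 m and y of board_center in the frame of jig_corner_seat between -0.002 and 0.0015 m and z of board_center in the frame of jig_corner_seat below 0.006 m and angle between the y axis of board_center and the y axis of jig_corner_seat, either way round below 0.035 rad and linear speed of board below 0.02 m/s), for 0.3 s.
2. the board is lifted at least 30 mm off the jig (z of board_center in the frame of jig_corner_seat above 0.034 m), for 0.1 s.
3. the board lies at rest in the reader's bed between the brackets, contacts towards the pivot, the clamp still open (horizontal distance between board_center and reader_bed below 0.005 m and z of board_center in the frame of reader_bed below 0.0065 m and y of board_contacts in the frame of reader_bed above 0.02 m and angle between the y axis of board_center and the y axis of reader_bed, either way round below 0.12 rad and angle between board_center's own z axis and vertical below 0.05 rad and linear speed of board below 0.02 m/s and value of joint clamp above 1 rad), for 0.2 s.
At the end, for the whole second after the job is handed in: The board lies flat and at rest in the reader's bed between the brackets (centre within 5 mm of the bed's centre and at most 6.5 mm above it, contacts towards the pivot); the clamp is closed over it (under 0.12 rad) and at rest; bystanders within 25 mm of where they stood (horizontal distance between board_center and reader_bed below 0.005 m and z of board_center in the frame of reader_bed below 0.0065 m and y of board_contacts in the frame of reader_bed above 0.02 m and angle between the y axis of board_center and the y axis of reader_bed, either way round below 0.12 rad and angle between board_center's own z axis and vertical below 0.05 rad and linear speed of board below 0.02 m/s and value of joint clamp below 0.12 rad and velocity of joint clamp between -0.1 and 0.1 rad/s); the robot touches nothing.
It fails at once if the board is lifted (more than 6 mm) over the jig away from the corner instead of being slid into it; it may pass there at 35 mm or higher (z of board_center in the frame of jig_corner_seat between 0.01 and 0.039 m and x of board_center in the frame of jig_corner_seat between -0.055 and -0.012 m and y of board_center in the frame of jig_corner_seat between -0.06 and -0.016 m).
It fails at once if the board is dropped into the bed (faster than 0.4 m/s within 25 mm of it) (horizontal distance between board_center and reader_bed below 0.02 m and z of board_center in the frame of reader_bed below 0.029 m and linear speed of board above 0.4 m/s).
It fails at once if the vial, timer or note block is moved more than 25 mm or the vial is tipped (distance of any of vial_center, timer_center, notes_center from where it was at the start of the episode above 0.025 m or angle between vial_center's own z axis and vertical above 0.5 rad).
It also fails if it takes over 72 s, if anything falls off the work surface, if the arm or the gripper's body presses on something with over 40 N, if the wrist force passes 120 N, or if a joint passes its speed limit or range.

## Working session

There is one attempt and no reset: what is moved stays moved. The work goes in short steps, Python scripts to look and compute and a tool call to move; the robot and the scene stay as the last step left them, time stands still between calls to the robot, and variables do not carry over. Pictures are saved under pics/ and viewed, at most 10 in all, crops included, and the job is handed in when it is done.

Besides the shell and the picture viewer there is one more tool, called as name(argument=value, ...) on one line, values as JSON. arm_command: Moves the arm, as the interface text tells. Its arguments: {"type":"object","properties":{"plan":{"type":"array"},"grip":{"type":"number"},"force":{"type":"number"}},"required":["plan"]}

```bash
mkdir -p pics; cat > h.py <<'E'
import numpy as np, cv2
from station import ctrl, optics
def snap(name,fn):
    im=optics.get_image(name); cv2.imwrite('pics/'+fn,cv2.cvtColor(im['pixels'],cv2.COLOR_RGB2BGR))
    np.save('pics/'+fn+'.npy',im,allow_pickle=True); return im
def load(fn): return np.load('pics/'+fn+'.npy',allow_pickle=True).item()
def R_(im):
    r=np.array(im['rotation'],float)
    if r.size==4:
        from scipy.spatial.transform import Rotation as R
        return R.from_quat(r[[1,2,3,0]]).as_matrix()
    return r.reshape(3,3)
def p2w(im,pts,z):
    out=[]
    K=np.array([[im['fx'],0,im['cx']],[0,im['fy'],im['cy']],[0,0,1.]])
    for u,v in pts:
        d=np.array([(u-im['cx'])/im['fx'],(v-im['cy'])/im['fy']]); x=d.copy()
        for _ in range(30): x=d/(1+im['k1']*(x@x))
        ray=R_(im)@np.array([x[0],x[1],1]); o=np.array(im['origin'],float)
        out.append((o+ray*(z-o[2])/ray[2]))
    return np.array(out)
def w2p(im,P):
    c=(np.atleast_2d(P)-np.array(im['origin']))@R_(im); x=c[:,:2]/c[:,2:]
    x=x*(1+im['k1']*(x**2).sum(1,keepdims=True))
    return x*[im['fx'],im['fy']]+[im['cx'],im['cy']]
E
python3 - <<'E'
from h import *
for n in('top','scene'):
    im=snap(n,n+'0.png'); print(n,{k:im[k] for k in im if k!='pixels'})
a=cv2.imread('pics/top0.png');cv2.imwrite('pics/top0v.png',cv2.resize(a,(800,500),interpolation=cv2.INTER_CUBIC))
print(ctrl.observe())
E
```

```text
top {'fx': 427.28229429351535, 'fy': 427.28229429351535, 'cx': 326.23037152078916, 'cy': 200.4389010520896, 'k1': -0.08467816625397181, 'origin': array([0.29439025, 0.10369361, 1.4240148 ]), 'rotation': array([ 0.07337122, -0.68411885,  0.72187053, -0.07416872])}
scene {'fx': 507.63731526958856, 'fy': 507.63731526958856, 'cx': 322.5565720068117, 'cy': 204.71326964801855, 'k1': 0.038401555345348885, 'origin': array([-0.13157366,  1.00694589,  0.69367852]), 'rotation': array([ 0.16165138, -0.27611606,  0.81104778, -0.48972467])}
{'t': 0.1, 'q': array([ 9.01187100e-01,  2.59256979e-01,  1.53597382e+00, -5.83107274e-07,
        1.34798624e+00, -2.02758636e-01]), 'joint_vel': array([-0.00214318, -0.00280464, -0.003534  ,  0.00061259, -0.0004828 ,
        0.00069623]), 'effort': array([ 2.51067184e-03, -4.38204074e+01, -2.84642726e+01,  7.18046003e-02,
        3.61439958e-02, -9.32699004e-05]), 'eef_pos': array([0.2471596 , 0.49073429, 0.18670788]), 'ee_rot': array([-3.42881079e-04,  2.31311136e-01,  9.72879488e-01, -7.36268706e-04]), 'force': array([-0.06547447,  0.53686125, -0.77909866]), 'ft_torque': array([-0.00153391,  0.01848038,  0.0737406 ]), 'finger_force': 0.0, 'gripper_width': 0.09365297453041514}
```

View pics/top0v.png

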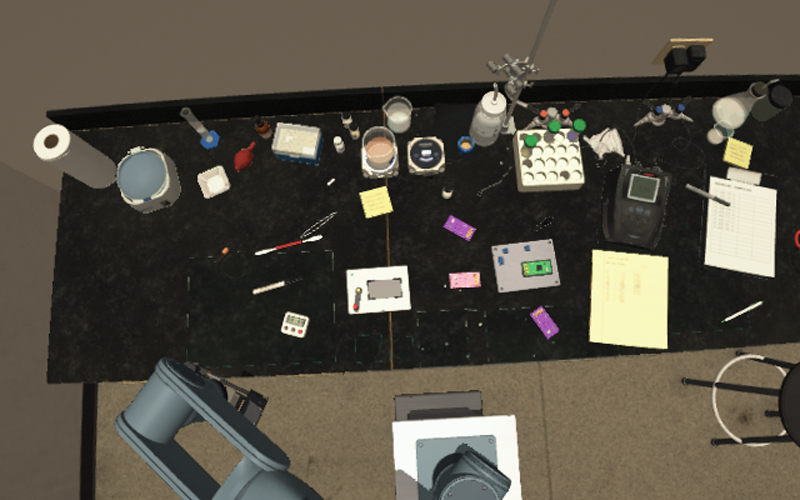

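View pics/scene0.png

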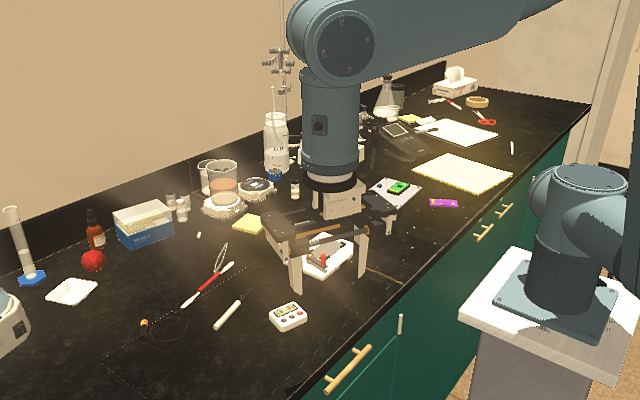

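The top view shows the jig at about (526,265) with the green board on it at (537,268). The reader is at (379,290), the timer at (295,324), the notes at (376,202) and the vial at (447,192). The pink item at (464,281) and the purple ones at (460,228) and (544,323) are decoys, so the green one is the board. I'll enlarge it to confirm.

```bash
python3 - <<'E'
from h import *
a=cv2.imread('pics/top0.png')
c=a[180:260,270:460]; cv2.imwrite('pics/c1.png',cv2.resize(c,None,fx=4.2,fy=4.2,interpolation=cv2.INTER_CUBIC))
im=load('top0.png')
f=.8
for n,p,z in [('jig',(526,265),.008),('board',(537,268),.016),('reader',(379,290),.014),('vial',(447,192),.06),('timer',(295,324),.02),('notes',(376,202),.01)]:
    print(n,p2w(im,[(p[0]*f,p[1]*f)],z).round(3))
s=a.copy()
E
```

```text
jig [[ 0.537 -0.223  0.008]]
board [[ 0.526 -0.25   0.016]]
reader [[0.49  0.176 0.014]]
vial [[ 0.738 -0.019  0.06 ]]
timer [[0.411 0.4   0.02 ]]
notes [[0.736 0.174 0.01 ]]
```

View pics/c1.png

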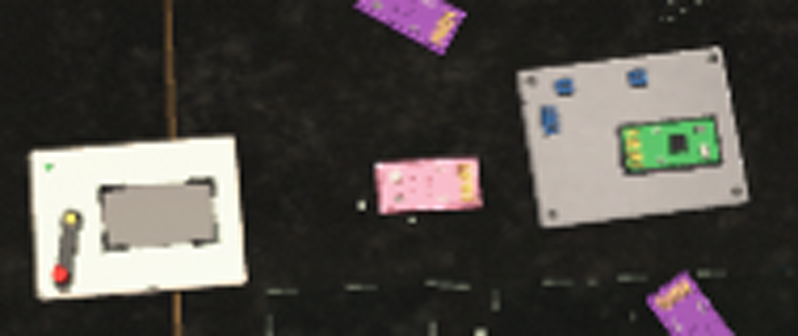

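The crop confirms it: the green slab in its black frame on the grey plate is the board, with gold contacts to the left. The reader's pivot is also on the left. Next I'll get rough yaws from the crop and bring the wrist camera over.

```bash
cat >> h.py <<'E'
def crop2(pts,s,x0,y0): return [(x0+(u+.5)/s-.5,y0+(v+.5)/s-.5) for u,v in pts]
def pose():
    from scipy.spatial.transform import Rotation as R
    o=ctrl.observe(); q=o['ee_rot']; M=R.from_quat(q[[1,2,3,0]]).as_matrix(); return o,M
def plan(p,az=None):
    """world target p, tool-y azimuth az -> rotation about tool z, then offset in the turned tool axes"""
    o,M=pose(); a=np.arctan2(M[1,1],M[0,1]); az=a if az is None else az
    r=(a-az+np.pi/2)%np.pi-np.pi/2; n=a-r
    T=np.array([[np.cos(n+np.pi/2),np.cos(n),0],[np.sin(n+np.pi/2),np.sin(n),0],[0,0,-1]])
    print('pos',o['eef_pos'].round(4),'az',a.round(4),'tilt',M[:,2].round(3),'rotz',round(r,4),'offs',(T.T@(np.array(p)-o['eef_pos'])).round(4),'q',o['q'].round(2),'F',o['force'].round(1))
E
python3 - <<'E'
from h import *
im=load('top0.png')
def ang(n,pts,z):
    w=p2w(im,crop2(pts,4.2,270,180),z); d=w[1]-w[0]; print(n,w[:,:2].round(3).tolist(),'len',np.linalg.norm(d).round(3),'dir',np.degrees(np.arctan2(d[1],d[0])).round(1))
ang('jig far edge R->L',[(720,46),(518,72)],.008)
ang('jig left',[(542,227),(518,72)],.008)
ang('jig near edge',[(748,202),(542,227)],.008)
ang('board R->L far',[(715,115),(620,124)],.016)
ang('board near',[(720,163),(626,174)],.016)
ang('reader far R->L',[(234,136),(30,151)],.014)
ang('reader near',[(246,284),(38,299)],.014)
ang('knob->pivot',[(61,273),(71,217)],.04)
plan([.526,-.25,.30],0.12)
E
```

```text
jig far edge R->L [[0.608, -0.3], [0.595, -0.133]] len 0.168 dir 94.4
jig left [[0.468, -0.142], [0.595, -0.133]] len 0.127 dir 3.8
jig near edge [[0.479, -0.309], [0.468, -0.142]] len 0.168 dir 93.6
board R->L far [[0.55, -0.288], [0.546, -0.21]] len 0.078 dir 92.3
board near [[0.51, -0.287], [0.506, -0.211]] len 0.077 dir 93.5
reader far R->L [[0.554, 0.099], [0.551, 0.262]] len 0.163 dir 91.2
reader near [[0.435, 0.096], [0.432, 0.26]] len 0.164 dir 91.1
knob->pivot [[0.449, 0.238], [0.492, 0.229]] len 0.044 dir -12.1
pos [0.2472 0.4907 0.1867] az 1.1039 tilt [-0.001 -0.001 -1.   ] rotz 0.9839 offs [-0.7688  0.1882 -0.1133] q [ 0.9   0.26  1.54 -0.    1.35 -0.2 ] F [-0.1  0.5 -0.8]
```

arm_command(plan=[{"offset": [0, 0, -0.02], "rot": [0, 0, 0.164]}, {"offset": [0, 0, -0.02], "rot": [0, 0, 0.164]}, {"offset": [0, 0, -0.02], "rot": [0, 0, 0.164]}, {"offset": [0, 0, -0.02], "rot": [0, 0, 0.164]}, {"offset": [0, 0, -0.02], "rot": [0, 0, 0.164]}, {"offset": [0, 0, -0.013], "rot": [0, 0, 0.164]}, {"offset": [-0.051, 0.013, 0], "rot": [0, 0, 0]}, {"offset": [-0.051, 0.013, 0], "rot": [0, 0, 0]}])

```text
t: 1.1
eef_pos: [0.2855, 0.392, 0.2999]
ee_rot: [0.0, 0.663, 0.749, -0.0]
force: [2.0, 0.5, 0.7]
gripper_width: 0.0933
finger_force: 0.0
```

arm_command(plan=[{"offset": [-0.051, 0.013, 0], "rot": [0, 0, 0]}, {"offset": [-0.051, 0.013, 0], "rot": [0, 0, 0]}, {"offset": [-0.051, 0.013, 0], "rot": [0, 0, 0]}, {"offset": [-0.051, 0.013, 0], "rot": [0, 0, 0]}, {"offset": [-0.051, 0.013, 0], "rot": [0, 0, 0]}, {"offset": [-0.051, 0.013, 0], "rot": [0, 0, 0]}, {"offset": [-0.051, 0.013, 0], "rot": [0, 0, 0]}, {"offset": [-0.051, 0.013, 0], "rot": [0, 0, 0]}])

```text
t: 2.1
eef_pos: [0.4378, -0.0012, 0.3003]
ee_rot: [-0.0, 0.664, 0.748, 0.0]
force: [-0.1, 0.2, 0.2]
gripper_width: 0.0928
finger_force: 0.0
```

arm_command(plan=[{"offset": [-0.051, 0.013, 0], "rot": [0, 0, 0]}, {"offset": [-0.051, 0.013, 0], "rot": [0, 0, 0]}, {"offset": [-0.051, 0.013, 0], "rot": [0, 0, 0]}, {"offset": [0, 0, 0], "rot": [0, 0, 0]}, {"offset": [0, 0, 0], "rot": [0, 0, 0]}])

```text
t: 2.72
eef_pos: [0.4942, -0.1463, 0.2999]
ee_rot: [-0.001, 0.664, 0.748, 0.0]
force: [0.2, 0.6, -0.1]
gripper_width: 0.093
finger_force: 0.0
```

```bash
python3 - <<'E'
from h import *
im=snap('wrist','w1.png'); print({k:im[k] for k in im if k!='pixels'})
a=cv2.imread('pics/w1.png');cv2.imwrite('pics/w1v.png',cv2.resize(a,(800,500),interpolation=cv2.INTER_CUBIC))
plan([.526,-.25,.30],0.05)
E
```

```text
{'fx': 309.0756933635806, 'fy': 309.0756933635806, 'cx': 320.2182235806922, 'cy': 198.02062124138627, 'k1': -0.0018120523749325845, 'origin': array([ 0.48497125, -0.06711506,  0.498261  ]), 'rotation': array([0.14207835, 0.98806164, 0.05905023, 0.00781122])}
pos [ 0.4942 -0.1458  0.3003] az 0.1205 tilt [-0.001  0.001 -1.   ] rotz 0.0705 offs [-0.1057  0.0266  0.0003] q [-0.5   0.14  1.41  0.    1.59 -0.62] F [ 0.1 -0.3  0.3]
```

View pics/w1v.png

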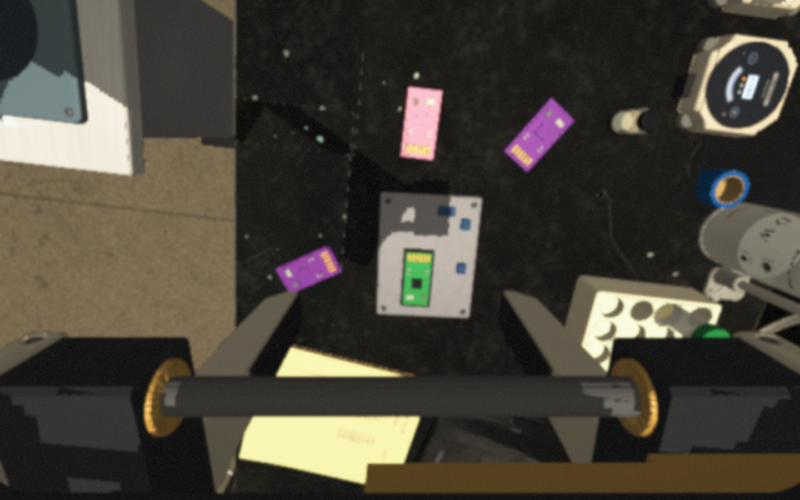

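The wrist view (800 px wide) shows the jig plate at (380–482, 193–318). The blue fences are at (465,224) and (461,268), the stop at (447,211), and the board at (417,278) with its contacts up (+y). I'll move in closer to measure accurately.

arm_command(plan=[{"offset": [0, 0, 0], "rot": [0, 0, 0.07]}, {"offset": [-0.039, 0.007, 0.0425], "rot": [0, 0, 0]}, {"offset": [-0.039, 0.007, 0.0425], "rot": [0, 0, 0]}, {"offset": [-0.039, 0.007, 0.0425], "rot": [0, 0, 0]}, {"offset": [-0.039, 0.007, 0.0425], "rot": [0, 0, 0]}, {"offset": [0, 0, 0], "rot": [0, 0, 0]}, {"offset": [0, 0, 0], "rot": [0, 0, 0]}])

```text
t: 3.65
eef_pos: [0.5308, -0.2998, 0.1315]
ee_rot: [0.0, 0.689, 0.725, 0.0]
force: [-0.3, 0.1, 0.8]
gripper_width: 0.0927
finger_force: 0.0
```

```bash
python3 - <<'E'
from h import *
im=snap('wrist','w2.png'); print(im['origin'])
a=cv2.imread('pics/w2.png')
p=w2p(im,[[.537,-.223,.008]])[0]; print(p)
x0,y0=int(max(0,p[0]-120)),int(max(0,p[1]-110)); c=a[y0:y0+200,x0:x0+240]; print(x0,y0,c.shape)
cv2.imwrite('pics/w2c.png',cv2.resize(c,None,fx=3,fy=3,interpolation=cv2.INTER_CUBIC))
plan([.526,-.25,.30])
E
```

```text
[ 0.52661523 -0.21992891  0.32971649]
[330.29673573 110.59956823]
210 0 (200, 240, 3)
pos [ 0.5312 -0.2999  0.1323] az 0.0516 tilt [ 0.002 -0.001 -1.   ] rotz 0.0 offs [ 0.0501 -0.0026 -0.1677] q [-0.7   0.4   1.47  0.    1.27 -0.75] F [ 0.   0.7 -0.4]
```

View pics/w2c.png

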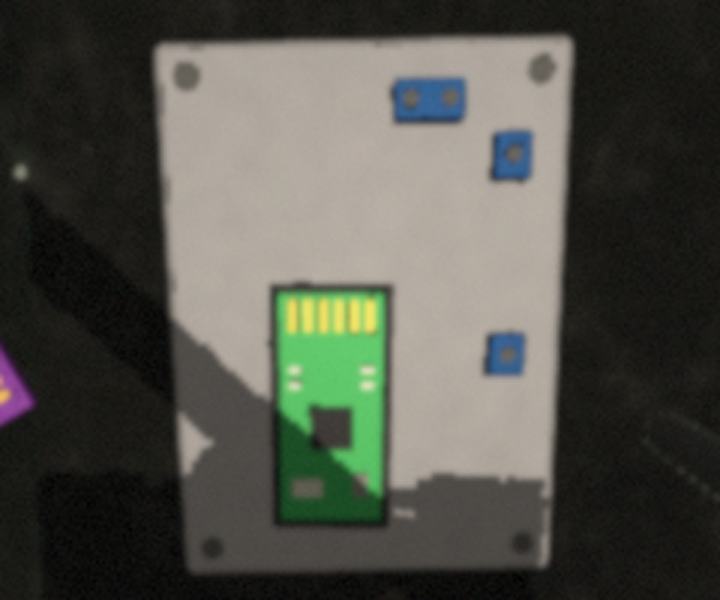

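The crop shows the board's top corners at (273,287), (392,287), (387,524) and (276,524). The fence faces are at x≈494 and x≈487, and the stop's face is at y≈121.

```bash
python3 - <<'E'
from h import *
im=load('w2.png')
W=lambda pts,z:p2w(im,crop2(pts,3,210,0),z)[:,:2]
pl=W([(156,44),(572,37),(547,570),(190,572)],.008)
print('plate sides',[np.linalg.norm(pl[i]-pl[(i+1)%4]).round(4) for i in range(4)])
a=lambda d:np.arctan2(d[1],d[0])
y=(pl[0]-pl[3]+pl[1]-pl[2]); th=a(y)-np.pi/2; x=pl[1]-pl[0]+pl[2]-pl[3]
print('jig yaw',th,a(x),'c',pl.mean(0))
b=W([(273,287),(392,287),(387,524),(276,524)],.016)
print('board sides',[np.linalg.norm(b[i]-b[(i+1)%4]).round(4) for i in range(4)])
bt=a(b[0]-b[3]+b[1]-b[2])-np.pi/2;print('board c',b.mean(0),'yaw',bt)
R=np.array([[np.cos(th),-np.sin(th)],[np.sin(th),np.cos(th)]]); c=pl.mean(0)
F=W([(497,131),(491,180),(490,333),(485,375),(533,131),(531,180),(524,333),(522,375)],.016); S=W([(393,118),(465,118),(393,79),(465,79)],.016)
print('fence in jig',((F-c)@R).round(4).tolist()); print('stop',((S-c)@R).round(4).tolist()); print('board in jig',((b.mean(0)-c)@R).round(4))
E
```

```text
plate sides [np.float64(0.128), np.float64(0.1695), np.float64(0.1282), np.float64(0.1683)]
jig yaw 0.07049359208762573 0.06125577714265979 c [ 0.53834898 -0.22078414]
board sides [np.float64(0.0382), np.float64(0.0777), np.float64(0.0383), np.float64(0.0776)]
board c [ 0.52827176 -0.24804418] yaw 0.04667566681692281
fence in jig [[0.0404, 0.0569], [0.039, 0.043], [0.04, -0.0029], [0.0387, -0.0162], [0.0515, 0.0567], [0.0514, 0.0428], [0.051, -0.0031], [0.0509, -0.0164]]
stop [[0.0084, 0.0612], [0.0305, 0.0607], [0.0085, 0.0719], [0.0303, 0.0714]]
board in jig [-0.012  -0.0265]
```

arm_command(plan=[{"offset": [0.026, 0, 0], "rot": [0, 0, 0]}, {"offset": [0.026, 0, 0], "rot": [0, 0, 0]}, {"offset": [0, 0, 0.035], "rot": [0, 0, 0]}, {"offset": [0, 0, 0.035], "rot": [0, 0, 0]}, {"offset": [0, 0, 0.033], "rot": [0, 0, 0]}, {"offset": [0, 0, 0.009], "rot": [0, 0, 0]}, {"offset": [0, 0, 0.008], "rot": [0, 0, 0]}, {"offset": [0, 0, 0], "rot": [0, 0, 0]}], grip=0.06, force=8)

```text
t: 4.7
eef_pos: [0.5283, -0.2491, 0.0112]
ee_rot: [0.001, 0.689, 0.725, 0.0]
force: [-0.8, 0.4, -0.7]
gripper_width: 0.0601
finger_force: 0.0
```

arm_command(plan=[{"offset": [0, 0, 0], "rot": [0, 0, 0]}, {"offset": [0, 0, 0], "rot": [0, 0, 0]}, {"offset": [0, 0, 0], "rot": [0, 0, 0]}, {"offset": [0, 0, 0], "rot": [0, 0, 0]}], grip=0.03, force=8)

```text
t: 5.2
eef_pos: [0.5279, -0.2494, 0.0106]
ee_rot: [0.0, 0.689, 0.725, 0.0]
force: [-0.4, 0.4, 0.3]
gripper_width: 0.0303
finger_force: 0.0
```

```bash
python3 - <<'E'
from h import *
im=snap('wrist','w3.png')
a=cv2.imread('pics/w3.png'); p=w2p(im,[[.537,-.223,.012]])[0]; print(p)
cv2.imwrite('pics/w3v.png',cv2.resize(a[0:330,120:540],None,fx=1.7,fy=1.7))
plan([.528,-.248,.010],.066)
th=.066; R=np.array([[np.cos(th),-np.sin(th)],[np.sin(th),np.cos(th)]]); print('seat',np.array([.53835,-.22078])+R@[.0195,.0203])
E
```

```text
[336.12022047 192.14383221]
pos [ 0.5278 -0.2494  0.0105] az 0.0499 tilt [ 0. -0. -1.] rotz -0.0161 offs [0.0014 0.0003 0.0005] q [-0.63  0.49  1.67 -0.    0.99 -0.68] F [-0.9  0.7  0.5]
seat [ 0.55646872 -0.19923813]
```

View pics/w3v.png

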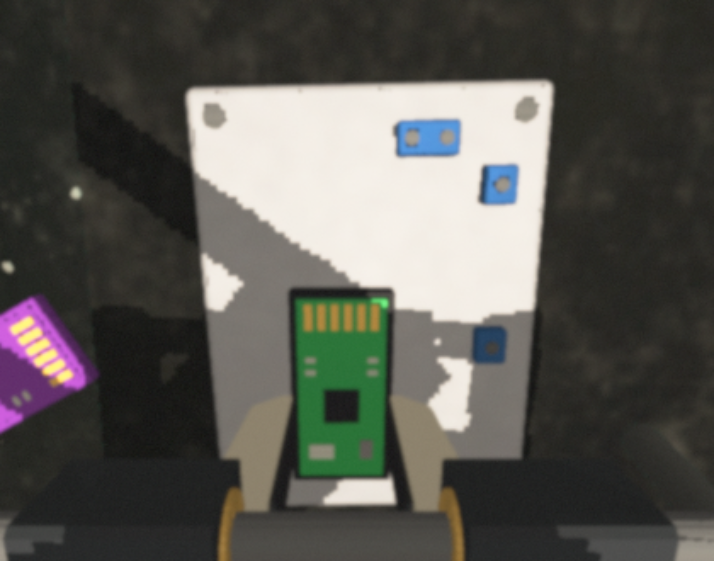

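The board sits between the fingertips in the picture, with the pad edges at (292,400) and (390,400), but the reading is 30 mm with zero force. I'll check by commanding a tighter grip.

arm_command(plan=[{"offset": [0, 0, 0], "rot": [0, 0, 0]}, {"offset": [0, 0, 0], "rot": [0, 0, 0]}, {"offset": [0, 0, 0], "rot": [0, 0, 0]}], grip=0.0, force=8)

```text
t: 5.62
eef_pos: [0.5278, -0.2493, 0.0104]
ee_rot: [-0.0, 0.689, 0.725, -0.0]
force: [-0.8, 0.6, -0.4]
gripper_width: 0.0049
finger_force: 0.0
```

```bash
python3 - <<'E'
from h import *
im=snap('wrist','w4.png'); a=cv2.imread('pics/w4.png')
b=cv2.imread('pics/w3.png')
print(abs(a.astype(int)-b)[0:330].max(2).mean())
s=snap('scene','s4.png'); a2=cv2.imread('pics/s4.png'); p=w2p(s,[[.528,-.248,.012]])[0]; print(p)
x,y=p.astype(int)
c=cv2.resize(a2[y-50:y+30,x-50:x+50],(600,480),interpolation=cv2.INTER_CUBIC)
cv2.imwrite('pics/s4v.png',np.hstack([c]))
o=ctrl.observe();print(o['gripper_width'],o['finger_force'])
E
```

```text
6.709275568181818
[397.89945467 188.29305205]
0.0010610729345791857 0.0
```

View pics/s4v.png

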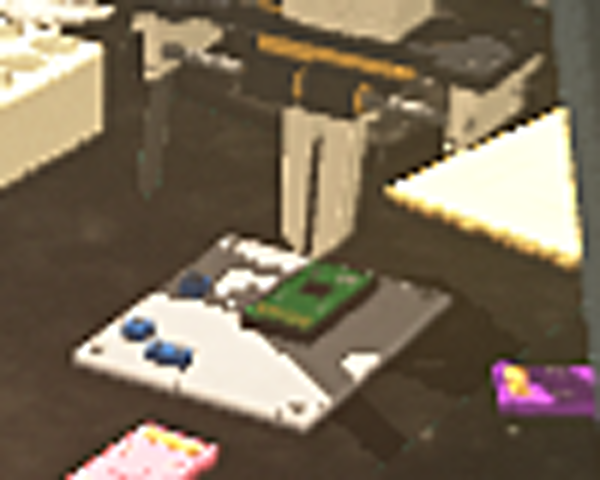

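```bash
python3 - <<'E'
from h import *
im=load('w3.png')
for z in (.008,.016,.024,.032,.04):
    b=p2w(im,crop2([(291,290),(392,290),(386,477),(295,477)],1.7,120,0),z); c=b.mean(0)
    print(z,c.round(4),[np.linalg.norm(b[i]-b[(i+1)%4]).round(4) for i in range(4)])
im2=load('w2.png')
for z in (.016,.024,.03):
    b=p2w(im2,crop2([(273,287),(392,287),(387,524),(276,524)],3,210,0),z); print('w2',z,b.mean(0).round(4),[np.linalg.norm(b[i]-b[(i+1)%4]).round(4) for i in range(4)])
s=load('s4.png'); o=ctrl.observe(); 
P=np.array([[.528,-.249,.0104],[.528,-.249,.016],[.528,-.249,.03],[.528,-.249,.05],[.55,-.288,.016],[.51,-.288,.016],[.546,-.21,.016],[.506,-.21,.016]])
q=w2p(s,P); x,y=397,188; print(((q-[x-50,y-50])*6).round(0).tolist())
print('wrist TCP px',(w2p(load('w4.png'),o['eef_pos'][None]).round(1)))
a=cv2.imread('pics/w4.png'); 
print(a[180:330:10,322].tolist())
E
```

```text
0.008 [ 0.528  -0.2508  0.008 ] [np.float64(0.0392), np.float64(0.0822), np.float64(0.0394), np.float64(0.0822)]
0.016 [ 0.5278 -0.2475  0.016 ] [np.float64(0.0377), np.float64(0.0789), np.float64(0.0378), np.float64(0.0789)]
0.024 [ 0.5276 -0.2443  0.024 ] [np.float64(0.0361), np.float64(0.0756), np.float64(0.0362), np.float64(0.0756)]
0.032 [ 0.5275 -0.2411  0.032 ] [np.float64(0.0345), np.float64(0.0724), np.float64(0.0347), np.float64(0.0724)]
0.04 [ 0.5273 -0.2378  0.04  ] [np.float64(0.033), np.float64(0.0691), np.float64(0.0331), np.float64(0.0691)]
w2 0.016 [ 0.5283 -0.248   0.016 ] [np.float64(0.0382), np.float64(0.0777), np.float64(0.0383), np.float64(0.0776)]
w2 0.024 [ 0.5282 -0.2473  0.024 ] [np.float64(0.0373), np.float64(0.0757), np.float64(0.0373), np.float64(0.0757)]
w2 0.03 [ 0.5282 -0.2468  0.03  ] [np.float64(0.0365), np.float64(0.0742), np.float64(0.0366), np.float64(0.0742)]
[[306.0, 304.0], [307.0, 294.0], [309.0, 269.0], [312.0, 233.0], [308.0, 257.0], [376.0, 277.0], [237.0, 311.0], [306.0, 333.0]]
wrist TCP px [[320.3 228. ]]
[[59, 124, 119], [62, 127, 127], [57, 117, 44], [57, 117, 43], [56, 116, 44], [35, 48, 31], [32, 30, 30], [52, 107, 41], [57, 117, 43], [56, 116, 42], [42, 65, 39], [219, 228, 234], [45, 50, 50], [65, 70, 72], [72, 76, 78]]
```

```bash
python3 - <<'E'
from h import *
im=load('w4.png'); a=cv2.imread('pics/w4.png')
for z in (.0104,.03,.05): 
    p=w2p(im,[[.5278,-.2493,z]])[0]; print(z,p,((p-[200,130])*3.3).round())
s=cv2.imread('pics/s4.png')
A=cv2.resize(a[130:310,200:440],None,fx=3.3,fy=3.3,interpolation=cv2.INTER_CUBIC)
cv2.imwrite('pics/w4v.png',A)
E
```

```text
0.0104 [320.29811729 227.94829534] [397. 323.]
0.03 [320.29600536 239.6852619 ] [397. 362.]
0.05 [320.29338167 254.2628708 ] [397. 410.]
```

View pics/w4v.png

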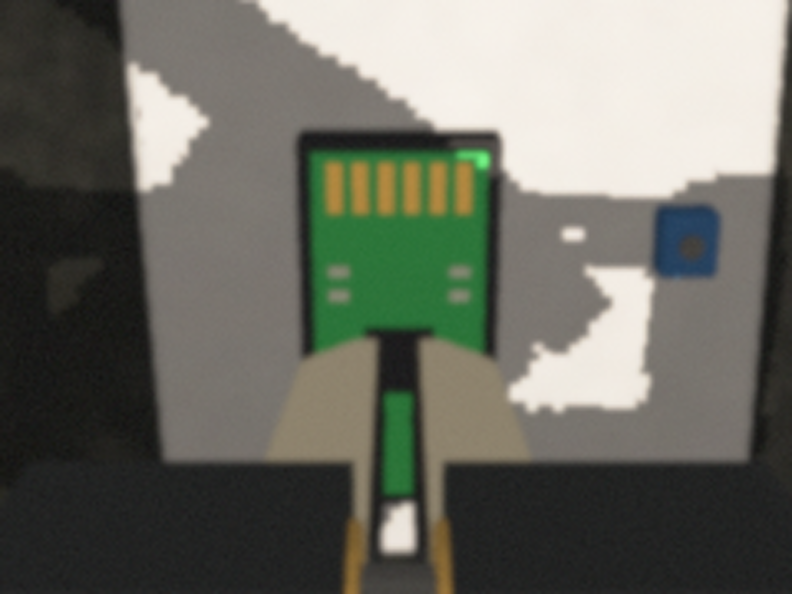

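The pads are passing over the board at about rows 340–390, so the real fingertips are above the board's top even though the TCP reads 10 mm. The TCP height reading is biased, so I'll open and probe down gently until force shows.

arm_command(plan=[{"offset": [0, 0, 0], "rot": [0, 0, 0]}, {"offset": [0, 0, 0], "rot": [0, 0, 0]}, {"offset": [0, 0, 0], "rot": [0, 0, 0]}, {"offset": [0, 0, 0], "rot": [0, 0, 0]}, {"offset": [0, 0, 0.003], "rot": [0, 0, 0]}, {"offset": [0, 0, 0.0], "rot": [0, 0, 0]}], grip=0.06)

```text
t: 6.48
eef_pos: [0.5276, -0.2491, 0.0071]
ee_rot: [-0.0, 0.689, 0.725, -0.0]
force: [-0.0, 0.7, 0.6]
gripper_width: 0.0561
finger_force: 0.0
```

arm_command(plan=[{"offset": [0, 0, 0.002], "rot": [0, 0, 0]}, {"offset": [0, 0, 0], "rot": [0, 0, 0]}])

```text
t: 6.72
eef_pos: [0.5277, -0.2492, 0.0052]
ee_rot: [-0.0, 0.689, 0.725, -0.0]
force: [-0.6, -0.1, 0.3]
gripper_width: 0.0596
finger_force: 0.0
```

arm_command(plan=[{"offset": [0, 0, 0.002], "rot": [0, 0, 0]}, {"offset": [0, 0, 0], "rot": [0, 0, 0]}])

```text
t: 6.98
eef_pos: [0.5277, -0.2492, 0.0033]
ee_rot: [-0.0, 0.689, 0.725, -0.0]
force: [-0.3, 0.5, -0.5]
gripper_width: 0.0601
finger_force: 0.0
```

arm_command(plan=[{"offset": [0, 0, 0.003], "rot": [0, 0, 0]}, {"offset": [0, 0, 0], "rot": [0, 0, 0]}])

```text
t: 7.22
eef_pos: [0.5276, -0.2492, 0.0001]
ee_rot: [-0.0, 0.689, 0.725, -0.0]
force: [-0.3, -0.3, 0.6]
gripper_width: 0.06
finger_force: 0.0
```

arm_command(plan=[{"offset": [0, 0, 0.003], "rot": [0, 0, 0]}, {"offset": [0, 0, 0], "rot": [0, 0, 0]}])

```text
t: 7.48
eef_pos: [0.5276, -0.2492, -0.0029]
ee_rot: [-0.0, 0.689, 0.725, -0.0]
force: [0.0, 0.5, -0.2]
gripper_width: 0.0597
finger_force: 0.0
```

arm_command(plan=[{"offset": [0, 0, 0.002], "rot": [0, 0, 0]}, {"offset": [0, 0, 0], "rot": [0, 0, 0]}])

```text
t: 7.72
eef_pos: [0.5277, -0.2492, -0.0047]
ee_rot: [-0.0, 0.689, 0.725, -0.0]
force: [0.4, -0.3, 0.9]
gripper_width: 0.0603
finger_force: 0.0
```

```bash
python3 - <<'E'
from h import *
snap('wrist','w5.png'); snap('scene','s5.png'); plan([.5278,-.249,0])
a=cv2.imread('pics/w5.png')
# finger tip rows: tan (bright neutral) columns left and right of board
for u in (276,280,284,356,360,364): print(u,a[205:275:4,u].sum(1).tolist())
E
```

```text
pos [ 0.5278 -0.2493 -0.0046] az 0.05 tilt [-0. -0. -1.] rotz 0.0 offs [ 0.0003  0.     -0.0046] q [-0.63  0.51  1.68 -0.    0.96 -0.68] F [0.3 0.5 0.2]
276 [356, 348, 354, 350, 346, 348, 348, 352, 353, 350, 345, 346, 351, 352, 345, 342, 346, 343]
280 [357, 352, 348, 351, 346, 348, 352, 352, 350, 350, 351, 346, 350, 346, 349, 343, 348, 341]
284 [349, 350, 352, 355, 352, 351, 352, 352, 350, 350, 349, 348, 348, 348, 352, 346, 345, 340]
356 [356, 350, 352, 350, 352, 350, 357, 354, 350, 348, 351, 353, 350, 353, 353, 349, 347, 342]
360 [362, 354, 354, 354, 356, 353, 348, 353, 354, 355, 355, 356, 352, 344, 346, 348, 343, 341]
364 [360, 356, 355, 355, 355, 355, 348, 355, 355, 352, 354, 350, 352, 348, 345, 350, 343, 340]
```

arm_command(plan=[{"offset": [0, 0, 0.002], "rot": [0, 0, 0]}, {"offset": [0, 0, 0], "rot": [0, 0, 0]}])

```text
t: 8.07
eef_pos: [0.5277, -0.2492, -0.0067]
ee_rot: [-0.0, 0.689, 0.725, -0.0]
force: [-0.1, -0.3, -0.6]
gripper_width: 0.0601
finger_force: 0.0
```

arm_command(plan=[{"offset": [0, 0, 0.002], "rot": [0, 0, 0]}, {"offset": [0, 0, 0], "rot": [0, 0, 0]}])

```text
t: 8.32
eef_pos: [0.5277, -0.2492, -0.0088]
ee_rot: [-0.0, 0.689, 0.725, -0.0]
force: [0.1, 0.1, 0.4]
gripper_width: 0.0601
finger_force: 0.0
```

```bash
python3 - <<'E'
from h import *
snap('scene','s5.png'); snap('wrist','w5.png'); plan([.5278,-.249,0])
a=cv2.imread('pics/s5.png'); x,y=397,188
A=cv2.resize(a[y-50:y+30,x-50:x+50],(500,400),interpolation=cv2.INTER_CUBIC)
b=cv2.imread('pics/w5.png'); B=cv2.resize(b[150:310,220:420],(500,400),interpolation=cv2.INTER_CUBIC)
cv2.imwrite('pics/m5.png',np.vstack([A[:, :],B])[100:700])
E
```

```text
pos [ 0.5278 -0.2493 -0.0086] az 0.0499 tilt [-0.  0. -1.] rotz 0.0 offs [ 0.0003  0.     -0.0086] q [-0.63  0.51  1.68 -0.    0.95 -0.68] F [-0.2  0.8 -0.4]
```

View pics/m5.png

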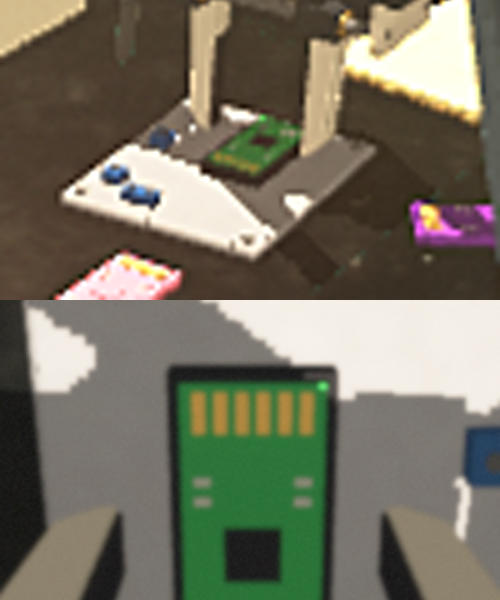

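The scene half of the view shows the fingertips at (205,125) and (318,155), on either side of the board. I'll work out their true height from these.

```bash
python3 - <<'E'
from h import *
s=load('s5.png'); x,y=397,188
for z in (0,.008,.012,.016,.02,.03):
    q=w2p(s,[[.566,-.2475,z],[.490,-.2512,z],[.566-.0004,-.24,z],[.49,-.2437,z]]); print(z,((q-[x-50,y-50])*5-[0,100]).round(0).tolist())
w=load('w5.png')
# pad inner tip corners in wrist crop (122,512),(382,512) scale 2.5
p=crop2([(122,510-300+0),(382,510-300)],2.5,220,150+0)
# lower half begins at view row 300 -> crop row 0 of B
for z in (.0,.008,.012,.016,.02,.025): print(z,p2w(w,p,z).round(4).tolist())
E
```

```text
0 [[199.0, 152.0], [310.0, 184.0], [193.0, 157.0], [304.0, 189.0]]
0.008 [[200.0, 141.0], [312.0, 173.0], [194.0, 145.0], [306.0, 177.0]]
0.012 [[200.0, 135.0], [312.0, 167.0], [195.0, 139.0], [306.0, 171.0]]
0.016 [[201.0, 129.0], [313.0, 161.0], [195.0, 134.0], [307.0, 165.0]]
0.02 [[201.0, 123.0], [313.0, 155.0], [196.0, 128.0], [307.0, 159.0]]
0.03 [[202.0, 109.0], [315.0, 140.0], [197.0, 113.0], [309.0, 144.0]]
0.0 [[0.4935, -0.2516, 0.0], [0.5623, -0.2481, 0.0]]
0.008 [[0.4948, -0.2481, 0.008], [0.5607, -0.2448, 0.008]]
0.012 [[0.4954, -0.2464, 0.012], [0.5598, -0.2431, 0.012]]
0.016 [[0.4961, -0.2446, 0.016], [0.559, -0.2415, 0.016]]
0.02 [[0.4967, -0.2429, 0.02], [0.5582, -0.2398, 0.02]]
0.025 [[0.4975, -0.2407, 0.025], [0.5572, -0.2377, 0.025]]
```

arm_command(plan=[{"offset": [0, 0, 0.002], "rot": [0, 0, 0]}, {"offset": [0, 0, 0.002], "rot": [0, 0, 0]}, {"offset": [0, 0, 0], "rot": [0, 0, 0]}])

```text
t: 8.8
eef_pos: [0.5276, -0.2492, -0.0128]
ee_rot: [-0.0, 0.689, 0.725, -0.0]
force: [0.1, -0.6, -0.3]
gripper_width: 0.0598
finger_force: 0.0
```

arm_command(plan=[{"offset": [0, 0, 0.002], "rot": [0, 0, 0]}, {"offset": [0, 0, 0], "rot": [0, 0, 0]}])

```text
t: 9.05
eef_pos: [0.5277, -0.2492, -0.0147]
ee_rot: [-0.0, 0.689, 0.725, -0.0]
force: [-0.2, 0.5, -0.4]
gripper_width: 0.0598
finger_force: 0.0
```

arm_command(plan=[{"offset": [0, 0, 0.0015], "rot": [0, 0, 0]}, {"offset": [0, 0, 0], "rot": [0, 0, 0]}])

```text
t: 9.3
eef_pos: [0.5277, -0.2492, -0.0162]
ee_rot: [-0.0, 0.689, 0.725, -0.0]
force: [-0.3, 0.4, -0.2]
gripper_width: 0.06
finger_force: 0.0
```

arm_command(plan=[{"offset": [0, 0, 0], "rot": [0, 0, 0]}, {"offset": [0, 0, 0], "rot": [0, 0, 0]}, {"offset": [0, 0, 0], "rot": [0, 0, 0]}], grip=0.03, force=8)

```text
t: 9.68
eef_pos: [0.5279, -0.2493, -0.016]
ee_rot: [0.0, 0.689, 0.725, 0.0]
force: [-0.8, 1.0, 0.3]
gripper_width: 0.0392
finger_force: 8.0
```

Gripped: width 39 mm, 8 N, and the true tips are about 27 mm above the reading. Now I'll square up to the jig (yaw 0.066) and slide to just short of home.

arm_command(plan=[{"offset": [0, 0, 0], "rot": [0, 0, -0.016]}, {"offset": [0.011, 0.007, 0], "rot": [0, 0, 0]}, {"offset": [0.011, 0.007, 0], "rot": [0, 0, 0]}, {"offset": [0.011, 0.007, 0], "rot": [0, 0, 0]}, {"offset": [0.01, 0.006, 0], "rot": [0, 0, 0]}, {"offset": [0, 0, 0], "rot": [0, 0, 0]}])

```text
t: 10.42
eef_pos: [0.5525, -0.2032, -0.016]
ee_rot: [-0.0, 0.683, 0.731, 0.0]
force: [0.1, 0.3, 1.3]
gripper_width: 0.0394
finger_force: 8.0
```

arm_command(plan=[{"offset": [0, 0.002, 0], "rot": [0, 0, 0]}, {"offset": [0, 0, 0], "rot": [0, 0, 0]}])

```text
t: 10.68
eef_pos: [0.5539, -0.2047, -0.016]
ee_rot: [0.0, 0.684, 0.73, 0.0]
force: [0.2, 0.7, 0.9]
gripper_width: 0.0391
finger_force: 8.0
```

arm_command(plan=[{"offset": [0.0015, 0, 0], "rot": [0, 0, 0]}, {"offset": [0, 0, 0], "rot": [0, 0, 0]}])

```text
t: 10.92
eef_pos: [0.5539, -0.2034, -0.016]
ee_rot: [0.0, 0.684, 0.73, -0.0]
force: [0.6, 0.0, 0.6]
gripper_width: 0.0397
finger_force: 8.0
```

arm_command(plan=[{"offset": [0.0015, 0, 0], "rot": [0, 0, 0]}, {"offset": [0, 0, 0], "rot": [0, 0, 0]}])

```text
t: 11.18
eef_pos: [0.5537, -0.2015, -0.016]
ee_rot: [0.0, 0.683, 0.73, -0.0]
force: [0.5, -0.1, 1.0]
gripper_width: 0.0393
finger_force: 8.0
```

arm_command(plan=[{"offset": [0.001, 0, 0], "rot": [0, 0, 0]}, {"offset": [0, 0, 0], "rot": [0, 0, 0]}])

```text
t: 11.42
eef_pos: [0.5537, -0.2006, -0.016]
ee_rot: [0.0, 0.683, 0.73, -0.0]
force: [0.5, -0.9, -1.0]
gripper_width: 0.0393
finger_force: 8.0
```

arm_command(plan=[{"offset": [0.001, 0, 0], "rot": [0, 0, 0]}, {"offset": [0, 0, 0], "rot": [0, 0, 0]}])

```text
t: 11.68
eef_pos: [0.5538, -0.2005, -0.0159]
ee_rot: [0.001, 0.683, 0.73, -0.0]
force: [-1.0, -4.9, 0.2]
gripper_width: 0.0394
finger_force: 8.0
```

arm_command(plan=[{"offset": [0, 0.001, 0], "rot": [0, 0, 0]}, {"offset": [0, 0, 0], "rot": [0, 0, 0]}])

```text
t: 11.92
eef_pos: [0.554, -0.2005, -0.016]
ee_rot: [0.0, 0.683, 0.73, -0.001]
force: [-3.2, -5.9, 1.4]
gripper_width: 0.0393
finger_force: 8.0
```

arm_command(plan=[{"offset": [0, 0.001, 0], "rot": [0, 0, 0]}, {"offset": [0, 0, 0], "rot": [0, 0, 0]}])

```text
t: 12.18
eef_pos: [0.5544, -0.2004, -0.0161]
ee_rot: [-0.0, 0.683, 0.73, -0.001]
force: [-4.7, -6.1, 1.6]
gripper_width: 0.0394
finger_force: 8.0
```

arm_command(plan=[{"offset": [-0.0015, 0, 0], "rot": [0, 0, 0]}, {"offset": [0, 0, 0], "rot": [0, 0, 0]}])

```text
t: 12.42
eef_pos: [0.5553, -0.2005, -0.016]
ee_rot: [-0.0, 0.683, 0.73, 0.0]
force: [-2.5, -0.6, 2.2]
gripper_width: 0.0393
finger_force: 8.0
```

arm_command(plan=[{"offset": [0, 0.001, 0], "rot": [0, 0, 0]}, {"offset": [0, 0, 0], "rot": [0, 0, 0]}])

```text
t: 12.68
eef_pos: [0.5566, -0.2004, -0.0161]
ee_rot: [-0.0, 0.683, 0.73, 0.0]
force: [-2.8, -0.4, 4.0]
gripper_width: 0.0393
finger_force: 8.0
```

arm_command(plan=[{"offset": [0, 0.001, 0], "rot": [0, 0, 0]}, {"offset": [0, 0, 0], "rot": [0, 0, 0]}])

```text
t: 12.92
eef_pos: [0.5567, -0.2004, -0.0161]
ee_rot: [-0.001, 0.683, 0.73, -0.001]
force: [-4.6, -1.4, 4.2]
gripper_width: 0.0393
finger_force: 8.0
```

arm_command(plan=[{"offset": [0, 0.001, 0], "rot": [0, 0, 0]}, {"offset": [0, 0, 0], "rot": [0, 0, 0]}])

```text
t: 13.18
eef_pos: [0.5567, -0.2004, -0.0163]
ee_rot: [-0.002, 0.683, 0.73, -0.001]
force: [-7.5, -0.9, 6.1]
gripper_width: 0.0393
finger_force: 8.0
```

arm_command(plan=[{"offset": [0.0015, 0, 0], "rot": [0, 0, 0]}, {"offset": [0, 0, 0], "rot": [0, 0, 0]}])

```text
t: 13.42
eef_pos: [0.5567, -0.2003, -0.0162]
ee_rot: [-0.001, 0.683, 0.73, -0.002]
force: [-8.0, -6.0, 4.6]
gripper_width: 0.0391
finger_force: 8.0
```

```bash
python3 - <<'E'
from h import *
snap('wrist','w6.png'); o,M=pose(); print(o['force'],o['ft_torque'],o['eef_pos'],np.arctan2(M[1,1],M[0,1]),o['t'])
im=load('w6.png'); a=cv2.imread('pics/w6.png'); p=w2p(im,[[.558,-.17,.014]])[0].astype(int); x0,y0=p[0]-55,p[1]-55
print(x0,y0); cv2.imwrite('pics/w6v.png',cv2.resize(a[max(0,y0):y0+110,x0:x0+140],None,fx=5,fy=5,interpolation=cv2.INTER_CUBIC))
# seat expected corners in image
E
```

```text
[-8.60038151 -6.09063181  4.9960285 ] [-1.15579737  1.67123536  0.03973915] [ 0.55667498 -0.20026124 -0.01623939] 0.06678289980719467 13.475
270 143
```

Both contacts are firm: x stops at 0.5567 and y at −0.2003, with forces rising to 8 N and 6 N and negligible yaw moment. That matches the seat predicted from the image. I'll relax, hold, grip tighter and lift.

arm_command(plan=[{"offset": [-0.001, -0.002, 0], "rot": [0, 0, 0]}, {"offset": [0, 0, 0], "rot": [0, 0, 0]}, {"offset": [0, 0, 0], "rot": [0, 0, 0]}, {"offset": [0, 0, 0], "rot": [0, 0, 0]}, {"offset": [0, 0, 0], "rot": [0, 0, 0]}], force=20)

```text
t: 14.1
eef_pos: [0.5567, -0.2003, -0.0161]
ee_rot: [0.0, 0.683, 0.73, -0.0]
force: [-2.1, -1.1, 1.3]
gripper_width: 0.0386
finger_force: 20.0
```

arm_command(plan=[{"offset": [0, 0, -0.005], "rot": [0, 0, 0]}, {"offset": [0, 0, -0.01], "rot": [0, 0, 0]}, {"offset": [0, 0, -0.03], "rot": [0, 0, 0]}, {"offset": [0, 0, -0.04], "rot": [0, 0, 0]}, {"offset": [0, 0, -0.035], "rot": [0, 0, 0]}, {"offset": [0, 0, 0], "rot": [0, 0, 0]}, {"offset": [0, 0, 0], "rot": [0, 0, 0]}])

```text
t: 14.98
eef_pos: [0.5563, -0.1997, 0.1035]
ee_rot: [-0.0, 0.683, 0.73, 0.0]
force: [-0.6, -1.1, -0.2]
gripper_width: 0.0382
finger_force: 20.0
```

```bash
python3 - <<'E'
from h import *
im=snap('wrist','w7.png'); plan([.5,.11,.104])
a=cv2.imread('pics/w7.png'); h=cv2.cvtColor(a,cv2.COLOR_BGR2HSV)
m=cv2.inRange(h,(45,100,60),(80,255,255)); n,l,s,c=cv2.connectedComponentsWithStats(m)
for i in range(1,n):
    if s[i,4]>100: print(s[i],c[i])
E
```

```text
pos [ 0.5559 -0.1995  0.1028] az 0.0661 tilt [-0.002  0.001 -1.   ] rotz 0.0 offs [ 0.3125 -0.0353 -0.0012] q [-0.53  0.4   1.55  0.    1.19 -0.6 ] F [-0.4  0.1 -0.4]
[ 289  186   63  115 5188] [320.21106399 244.5154202 ]
```

arm_command(plan=[{"offset": [0.044, -0.0073, -0.01], "rot": [0, 0, 0.008]}, {"offset": [0.044, -0.0073, -0.01], "rot": [0, 0, 0.008]}, {"offset": [0.044, -0.0073, -0.01], "rot": [0, 0, 0.008]}, {"offset": [0.044, -0.0073, -0.01], "rot": [0, 0, 0.008]}, {"offset": [0.044, -0.0073, -0.01], "rot": [0, 0, 0.008]}, {"offset": [0.044, -0.0073, -0.01], "rot": [0, 0, 0.008]}, {"offset": [0, 0, 0], "rot": [0, 0, 0]}, {"offset": [0, 0, 0], "rot": [0, 0, 0]}])

```text
t: 16.02
eef_pos: [0.5002, 0.0613, 0.1628]
ee_rot: [-0.001, 0.7, 0.714, -0.001]
force: [0.1, -0.8, -0.2]
gripper_width: 0.0385
finger_force: 20.0
```

```bash
python3 - <<'E'
from h import *
im=snap('wrist','w8.png'); plan([.49,.162,.1],.02); print(im['origin'])
a=cv2.imread('pics/w8.png')
q=w2p(im,[[.493,.162,.014],[.552,.262,.014],[.432,.262,.014],[.435,.096,.014],[.554,.096,.014]]); print(q.round())
x0,y0=int(q[0,0])-125,int(q[0,1])-105; y0=max(0,y0)
print(x0,y0); cv2.imwrite('pics/w8v.png',cv2.resize(a[y0:y0+190,x0:x0+250],None,fx=3.1,fy=3.1,interpolation=cv2.INTER_CUBIC))
E
```

```text
pos [0.5004 0.0607 0.1629] az 0.0177 tilt [-0.002 -0.    -1.   ] rotz -0.0023 offs [ 0.1015 -0.0084  0.0629] q [-0.1   0.2   1.68 -0.    1.27 -0.12] F [-0.7  0.2  0.4]
[0.49908143 0.14126895 0.36104032]
[[316.  86.]
 [378. -22.]
 [254. -25.]
 [263. 148.]
 [369. 150.]]
190 0
```

View pics/w8v.png

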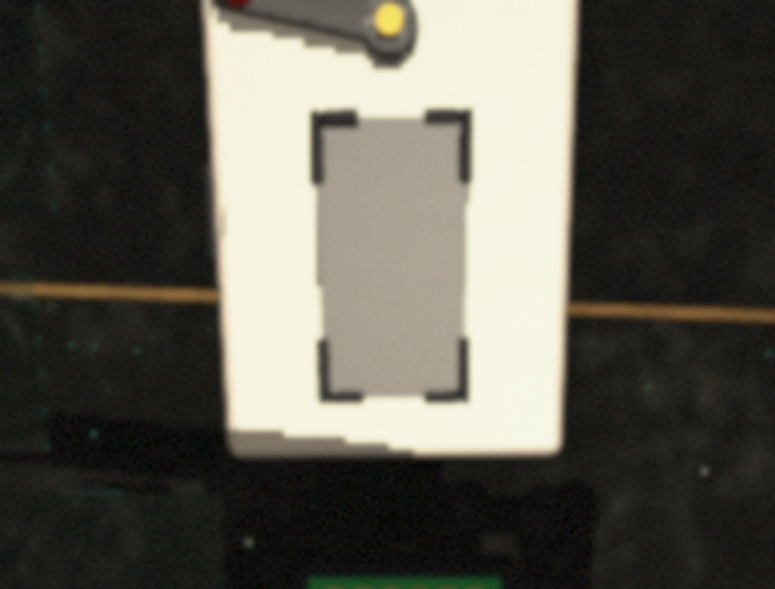

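The view shows the bracket outer corners at (312,111), (471,110), (467,401) and (320,401), the housing's near corners at (232,457) and (561,455), and the pivot at (389,20). Now I'll compute the bed pose and the board's position in the hand.

```bash
cat > m.py <<'E'
from h import *
a=lambda d:np.arctan2(d[1],d[0])
def green(fn,z,verbose=True):
    im=load(fn); h=cv2.cvtColor(cv2.imread('pics/'+fn),cv2.COLOR_BGR2HSV)
    m=cv2.inRange(h,(45,90,50),(85,255,255)); n,l,s,c=cv2.connectedComponentsWithStats(m)
    i=1+np.argmax(s[1:,4]); pts=np.argwhere(l==i)[:,::-1].astype(np.float32)
    w=p2w(im,cv2.convexHull(pts)[:,0].astype(float),z)[:,:2].astype(np.float32)
    (cx,cy),sz,ang=cv2.minAreaRect(w); return np.array([cx,cy]),sz,ang,s[i]
E
python3 - <<'E'
from m import *
print('w6',green('w6.png',.016)); print('w7',green('w7.png',.016+.1028+.0162))
print('w2',green('w2.png',.016))
im=load('w8.png'); W=lambda pts,z:p2w(im,crop2(pts,3.1,190,0),z)[:,:2]
for z in (.014,.019):
    b=W([(312,111),(471,110),(467,401),(320,401)],z); print(z,[np.linalg.norm(b[i]-b[(i+1)%4]).round(4) for i in range(4)],b.mean(0).round(4),'yaw',(a(b[0]-b[3]+b[1]-b[2])-np.pi/2).round(4))
g=W([(320,118),(467,116),(465,396),(325,398)],.014);print('bed inner',g.mean(0).round(4),[np.linalg.norm(g[i]-g[(i+1)%4]).round(4) for i in range(4)])
e=W([(232,457),(561,455),(208,20),(577,20)],.014); print('house edge',e.round(4).tolist(),np.linalg.norm(e[1]-e[0]))
yw=a(e[1]-e[0]); m=(e[0]+e[1])/2; ex,ey=np.array([np.cos(yw),np.sin(yw)]),np.array([-np.sin(yw),np.cos(yw)])
print('yaw',yw,'bed from edge',m+.0655*ey)
p=W([(389,20)],.032)[0]; print('pivot(z.032)',p,'bed',p-.068*ey)
E
```

```text
w6 (array([ 0.55644101, -0.19881403]), (0.03574566915631294, 0.07299831509590149), 3.9286983013153076, array([ 288,  186,   64,  115, 5391], dtype=int32))
w7 (array([ 0.55612504, -0.19826877]), (0.03573182597756386, 0.073822982609272), 3.730232000350952, array([ 289,  185,   64,  116, 5412], dtype=int32))
w2 (array([ 0.52787626, -0.24812543]), (0.035859689116477966, 0.0747157409787178), 2.9096903800964355, array([ 302,   97,   37,   77, 2049], dtype=int32))
0.014 [np.float64(0.052), np.float64(0.0931), np.float64(0.0521), np.float64(0.0928)] [0.4937 0.1642] yaw 0.0223
0.019 [np.float64(0.0512), np.float64(0.0917), np.float64(0.0513), np.float64(0.0915)] [0.4938 0.1639] yaw 0.0223
bed inner [0.4943 0.1639] [np.float64(0.0482), np.float64(0.0896), np.float64(0.0496), np.float64(0.0897)]
house edge [[0.4369, 0.0969], [0.5553, 0.0998], [0.4337, 0.2357], [0.5515, 0.2378]] 0.11847232735912899
yaw 0.024869829354952466 bed from edge [0.49446284 0.16385516]
pivot(z.032) [0.49189718 0.23179222] bed [0.49358815 0.16381325]
```

arm_command(plan=[{"offset": [0, 0, 0], "rot": [0, 0, -0.006]}, {"offset": [0.034, -0.0013, 0], "rot": [0, 0, 0]}, {"offset": [0.034, -0.0013, 0], "rot": [0, 0, 0]}, {"offset": [0.034, -0.0014, 0.035], "rot": [0, 0, 0]}, {"offset": [0, 0, 0.04], "rot": [0, 0, 0]}, {"offset": [0, 0, 0.04], "rot": [0, 0, 0]}, {"offset": [0, 0, 0], "rot": [0, 0, 0]}, {"offset": [0, 0, 0], "rot": [0, 0, 0]}])

```text
t: 17.08
eef_pos: [0.4954, 0.1628, 0.05]
ee_rot: [0.0, 0.699, 0.715, 0.0]
force: [0.7, 0.3, -0.5]
gripper_width: 0.0383
finger_force: 20.0
```

```bash
python3 - <<'E'
from m import *
im=snap('wrist','w9.png'); plan([.4940,.1625,-.005],.0235); o=ctrl.observe()
print(green('w9.png',.016+o['eef_pos'][2]+.0162), o['t'])
E
```

```text
pos [0.496  0.1629 0.0506] az 0.0231 tilt [ 0.003  0.    -1.   ] rotz -0.0004 offs [-0.0004 -0.002   0.0556] q [ 0.1   0.34  1.79 -0.    1.01  0.08] F [-0.3  0.6  0.5]
(array([0.49521881, 0.1644945 ]), (0.034546591341495514, 0.07270850241184235), 1.2190916538238525, array([ 289,  186,   63,  115, 5130], dtype=int32)) 17.125
```

arm_command(plan=[{"offset": [0, -0.001, 0.015], "rot": [0, 0, 0]}, {"offset": [0, 0, 0.015], "rot": [0, 0, 0]}, {"offset": [0, 0, 0.008], "rot": [0, 0, 0]}, {"offset": [0, 0, 0], "rot": [0, 0, 0]}, {"offset": [0, 0, 0], "rot": [0, 0, 0]}, {"offset": [0, 0, 0], "rot": [0, 0, 0]}])

```text
t: 17.88
eef_pos: [0.4937, 0.1633, 0.0113]
ee_rot: [0.0, 0.699, 0.716, 0.0]
force: [0.6, -0.4, -1.5]
gripper_width: 0.0381
finger_force: 20.0
```

```bash
python3 - <<'E'
from m import *
im=snap('wrist','w10.png'); plan([.4940,.1625,-.005],.0235); o=ctrl.observe()
print(green('w10.png',.016+o['eef_pos'][2]+.0162), o['t'])
# bracket check: dark pixels of far brackets; predicted outer top corners
c,s=np.cos(.0235),np.sin(.0235);R=np.array([[c,-s],[s,c]])
P=[np.r_[np.array([.494,.1638])+R@v,.019] for v in ([-.0255,.0455],[.0255,.0455],[0,.0425])]
q=w2p(im,P); print(q.round(1))
g=cv2.cvtColor(im['pixels'],cv2.COLOR_RGB2GRAY)
for r in (q[0,1]+3,q[0,1]+6,q[0,1]+9): r=int(r); print(r,'L',g[r,int(q[0,0])-8:int(q[0,0])+14].tolist(),'R',g[r,int(q[1,0])-14:int(q[1,0])+8].tolist())
for u in (q[0,0]+8,q[1,0]-8): u=int(u); r=int(q[0,1]); print(u,'col',g[r-8:r+14,u].tolist())
E
```

```text
pos [0.4937 0.1633 0.0113] az 0.0241 tilt [ 0.001  0.    -1.   ] rotz 0.0006 offs [-0.0008  0.0003  0.0163] q [ 0.1   0.39  1.83 -0.    0.92  0.08] F [-0.5  0.4 -0.2]
(array([0.4934721 , 0.16475856]), (0.03458813577890396, 0.07298478484153748), 1.273664116859436, array([ 289,  186,   63,  115, 5086], dtype=int32)) 17.925
[[279.9 163.8]
 [361.8 163.8]
 [320.8 168.5]]
166 L [115, 115, 115, 115, 115, 110, 97, 68, 35, 17, 10, 17, 12, 16, 14, 17, 17, 18, 18, 18, 16, 18] R [52, 55, 52, 52, 52, 50, 51, 47, 42, 36, 35, 45, 51, 53, 76, 132, 197, 230, 237, 238, 239, 239]
169 L [116, 114, 115, 114, 116, 110, 95, 66, 37, 16, 17, 16, 17, 23, 35, 42, 43, 43, 41, 43, 44, 43] R [116, 114, 115, 114, 114, 114, 113, 109, 92, 61, 39, 43, 50, 53, 82, 143, 205, 232, 238, 239, 239, 239]
172 L [115, 114, 116, 114, 114, 112, 100, 77, 44, 24, 19, 17, 21, 27, 43, 51, 58, 57, 58, 59, 59, 57] R [136, 137, 139, 142, 144, 144, 143, 137, 114, 74, 45, 46, 47, 51, 85, 148, 210, 232, 238, 238, 238, 238]
287 col [237, 228, 200, 149, 119, 109, 94, 65, 34, 15, 16, 17, 16, 28, 43, 54, 56, 58, 57, 57, 58, 57]
353 col [239, 238, 238, 239, 237, 229, 192, 119, 61, 53, 55, 51, 55, 82, 113, 137, 142, 143, 144, 143, 141, 140]
```

Bracket edges match the prediction within about 1 px, and the board is within 1 mm of the bed centre. I'll lower it gently.

arm_command(plan=[{"offset": [-0.0005, 0.0004, 0.006], "rot": [0, 0, 0]}, {"offset": [0, 0, 0.006], "rot": [0, 0, 0]}, {"offset": [0, 0, 0.004], "rot": [0, 0, 0]}, {"offset": [0, 0, 0.002], "rot": [0, 0, 0]}, {"offset": [0, 0, 0], "rot": [0, 0, 0]}, {"offset": [0, 0, 0], "rot": [0, 0, 0]}])

```text
t: 18.68
eef_pos: [0.4938, 0.1628, -0.0069]
ee_rot: [0.0, 0.699, 0.716, 0.0]
force: [-0.0, 0.4, -0.9]
gripper_width: 0.0384
finger_force: 20.0
```

arm_command(plan=[{"offset": [0, 0, 0.001], "rot": [0, 0, 0]}, {"offset": [0, 0, 0.001], "rot": [0, 0, 0]}, {"offset": [0, 0, 0], "rot": [0, 0, 0]}])

```text
t: 19.05
eef_pos: [0.4937, 0.1627, -0.0091]
ee_rot: [-0.0, 0.699, 0.716, -0.0]
force: [0.3, 0.1, -0.4]
gripper_width: 0.0385
finger_force: 20.0
```

arm_command(plan=[{"offset": [0, 0, 0.001], "rot": [0, 0, 0]}, {"offset": [0, 0, 0], "rot": [0, 0, 0]}])

```text
t: 19.3
eef_pos: [0.4938, 0.1628, -0.01]
ee_rot: [0.0, 0.699, 0.716, 0.0]
force: [-0.2, 0.1, -0.2]
gripper_width: 0.0385
finger_force: 20.0
```

arm_command(plan=[{"offset": [0, 0, 0.001], "rot": [0, 0, 0]}, {"offset": [0, 0, 0], "rot": [0, 0, 0]}])

```text
t: 19.55
eef_pos: [0.4938, 0.1628, -0.0103]
ee_rot: [0.0, 0.699, 0.716, 0.0]
force: [-2.1, -0.8, 6.8]
gripper_width: 0.0387
finger_force: 20.0
```

arm_command(plan=[{"offset": [0, 0, 0.0007], "rot": [0, 0, 0]}, {"offset": [0, 0, 0], "rot": [0, 0, 0]}])

```text
t: 19.8
eef_pos: [0.4938, 0.1627, -0.0104]
ee_rot: [0.0, 0.699, 0.716, 0.0]
force: [-3.8, -0.0, 12.7]
gripper_width: 0.0386
finger_force: 20.0
```

Contact with the bed at reading −0.0103, as expected. Release and retreat upward.

arm_command(plan=[{"offset": [0, 0, -0.001], "rot": [0, 0, 0]}, {"offset": [0, 0, 0], "rot": [0, 0, 0]}])

```text
t: 20.05
eef_pos: [0.4938, 0.1627, -0.0103]
ee_rot: [0.0, 0.699, 0.716, 0.0]
force: [-1.5, -0.7, 6.8]
gripper_width: 0.0389
finger_force: 20.0
```

arm_command(plan=[{"offset": [0, 0, 0], "rot": [0, 0, 0]}, {"offset": [0, 0, 0], "rot": [0, 0, 0]}, {"offset": [0, 0, 0], "rot": [0, 0, 0]}, {"offset": [0, 0, -0.005], "rot": [0, 0, 0]}, {"offset": [0, 0, -0.02], "rot": [0, 0, 0]}, {"offset": [0, 0, -0.05], "rot": [0, 0, 0]}, {"offset": [0, 0, -0.05], "rot": [0, 0, 0]}, {"offset": [0, 0, -0.04], "rot": [0, 0, 0]}], grip=0.06)

```text
t: 21.05
eef_pos: [0.4941, 0.1628, 0.1567]
ee_rot: [0.001, 0.699, 0.716, 0.001]
force: [1.4, -0.1, -0.6]
gripper_width: 0.06
finger_force: 0.0
```

arm_command(plan=[{"offset": [0, 0, 0], "rot": [0, 0, 0]}, {"offset": [0, 0, 0], "rot": [0, 0, 0]}, {"offset": [0, 0, 0], "rot": [0, 0, 0]}], grip=0)

```text
t: 21.42
eef_pos: [0.4926, 0.1626, 0.1527]
ee_rot: [-0.001, 0.699, 0.716, -0.001]
force: [-0.6, -0.2, 0.2]
gripper_width: 0.0346
finger_force: 0.0
```

```bash
cat >> m.py <<'E'
def red(fn,z,box=None):
    im=load(fn); h=cv2.cvtColor(cv2.imread('pics/'+fn),cv2.COLOR_BGR2HSV)
    m=cv2.inRange(h,(0,150,60),(8,255,255))|cv2.inRange(h,(172,150,60),(180,255,255)); n,l,s,c=cv2.connectedComponentsWithStats(m)
    for i in range(1,n):
        if s[i,4]>3: print('red',fn,s[i],c[i].round(1),p2w(im,[c[i]],z)[0].round(4))
E
python3 - <<'E'
from m import *
im=snap('wrist','w11.png'); snap('top','t11.png'); snap('scene','s11.png')
plan([.4940,.1625,-.005],.0235); print(green('w11.png',.022))
red('w11.png',.0565); red('t11.png',.0565)
red('top0.png',.0565)
E
```

```text
pos [0.493  0.1627 0.1531] az 0.0239 tilt [-0.002 -0.    -1.   ] rotz 0.0004 offs [-0.0002  0.0009  0.1581] q [ 0.1   0.23  1.66 -0.    1.25  0.08] F [-1.  -0.1 -0.4]
(array([0.49409235, 0.16423017]), (0.03517366573214531, 0.0754951760172844), 0.609455406665802, array([ 306,  147,   33,   68, 1627], dtype=int32))
red w11.png [267 102  15  13 138] [274. 108.] [0.4481 0.2405 0.0565]
red t11.png [450  87   5   6  25] [452.1  89.8] [ 0.9565 -0.3674  0.0565]
red t11.png [432  88   6   5  21] [434.4  90.3] [ 0.9572 -0.3044  0.0565]
red t11.png [187 114  17  23 214] [194.5 126.1] [0.87   0.5329 0.0565]
red t11.png [515 138   8   3  13] [518.4 139.2] [ 0.7636 -0.5765  0.0565]
red t11.png [635 184   5  16  46] [637.4 190.8] [ 0.5603 -0.9791  0.0565]
red t11.png [220 192  22   8  56] [230.5 195.4] [0.6185 0.4087 0.0565]
red t11.png [283 243   3   4  11] [283.9 244.6] [0.4469 0.2376 0.0565]
red top0.png [450  87   5   6  25] [452.1  89.8] [ 0.9565 -0.3674  0.0565]
red top0.png [432  88   6   5  22] [434.5  90.2] [ 0.9576 -0.3047  0.0565]
red top0.png [187 114  18  23 215] [194.6 126. ] [0.8705 0.5328 0.0565]
red top0.png [515 138   8   3  13] [518.4 139.2] [ 0.7636 -0.5765  0.0565]
red top0.png [635 184   5  16  48] [637.4 190.8] [ 0.5602 -0.979   0.0565]
red top0.png [220 192  22   8  57] [230.6 195.3] [0.6186 0.4082 0.0565]
red top0.png [283 243   3   4  11] [283.9 244.6] [0.4469 0.2376 0.0565]
```

The board is at (0.4941, 0.1642), within 0.5 mm of the bed centre, and the clamp is still open. Next I'll work out the knob's position and the arc waypoints.

```bash
python3 - <<'E'
from m import *
snap('wrist','w12.png'); red('w12.png',.045); red('w12.png',.0565)
th=.0235;c,s=np.cos(th),np.sin(th);R=np.array([[c,-s],[s,c]]); bed=np.array([.494,.164])
im=load('w12.png'); h=cv2.cvtColor(cv2.imread('pics/w12.png'),cv2.COLOR_BGR2HSV)
print('pivot',bed+R@[0,.068])
K=lambda t:bed+R@[-.046*np.sin(t),.068-.046*np.cos(t)]
# fit angle: red blob centroid vs projected cylinder points
red_px=[]
m=cv2.inRange(h,(0,150,60),(8,255,255))|cv2.inRange(h,(172,150,60),(180,255,255)); m[:, :200]=0; m[:,400:]=0
pts=np.argwhere(m)[:,::-1]; ctr=(pts.min(0)+pts.max(0))/2
best=min(np.arange(1.3,1.95,.01),key=lambda t:np.linalg.norm(w2p(im,[np.r_[K(t),.0435]])[0]-ctr)); print('angle',best,K(best),ctr,w2p(im,[np.r_[K(best),.0435]]))
plan(np.r_[K(best),.07],.0235)
A=np.linspace(best,0,11); P=np.array([K(t) for t in A]); print((np.diff(P,axis=0)@np.array([[-s,c],[c,s]])).round(4).tolist() )
E
```

```text
red w12.png [267 102  14  13 140] [273.4 108.1] [0.4463 0.2404 0.045 ]
red w12.png [267 102  14  13 140] [273.4 108.1] [0.448  0.2405 0.0565]
pivot [0.49240215 0.23198122]
angle 1.7800000000000005 [0.44719304 0.24047458] [273.5 108. ] [[274.60627713 107.99851631]]
pos [0.4932 0.1627 0.1533] az 0.0239 tilt [-0.002 -0.    -1.   ] rotz 0.0004 offs [ 0.0789 -0.0442  0.0833] q [ 0.1   0.23  1.66 -0.    1.25  0.08] F [0.1 0.3 0.7]
[[-0.0081, -0.001], [-0.0082, 0.0005], [-0.008, 0.0019], [-0.0075, 0.0033], [-0.0068, 0.0046], [-0.0059, 0.0057], [-0.0048, 0.0066], [-0.0035, 0.0074], [-0.0022, 0.0079], [-0.0007, 0.0081]]
```

arm_command(plan=[{"offset": [0.04, -0.022, 0], "rot": [0, 0, 0]}, {"offset": [0.039, -0.022, 0.03], "rot": [0, 0, 0]}, {"offset": [0, 0, 0.05], "rot": [0, 0, 0]}, {"offset": [0, 0, 0], "rot": [0, 0, 0]}, {"offset": [0, 0, 0], "rot": [0, 0, 0]}, {"offset": [0, 0, 0], "rot": [0, 0, 0]}], grip=0.05)

```text
t: 22.38
eef_pos: [0.4497, 0.2407, 0.0761]
ee_rot: [0.001, 0.699, 0.715, 0.001]
force: [0.4, 0.7, -0.1]
gripper_width: 0.0498
finger_force: 0.0
```

```bash
python3 - <<'E'
from m import *
plan([.4472,.2405,.009],.0235)
E
```

```text
pos [0.4497 0.2407 0.0761] az 0.0231 tilt [ 0.003  0.001 -1.   ] rotz -0.0004 offs [-0.0001 -0.0025  0.0671] q [ 0.27  0.29  1.79 -0.    1.06  0.25] F [ 0.4  0.7 -0.1]
```

arm_command(plan=[{"offset": [0, -0.0025, 0.02], "rot": [0, 0, 0]}, {"offset": [0, 0, 0.02], "rot": [0, 0, 0]}, {"offset": [0, 0, 0.015], "rot": [0, 0, 0]}, {"offset": [0, 0, 0.008], "rot": [0, 0, 0]}, {"offset": [0, 0, 0.004], "rot": [0, 0, 0]}, {"offset": [0, 0, 0], "rot": [0, 0, 0]}, {"offset": [0, 0, 0], "rot": [0, 0, 0]}])

```text
t: 23.25
eef_pos: [0.4458, 0.2408, 0.0077]
ee_rot: [0.0, 0.699, 0.716, 0.0]
force: [0.3, -0.4, -0.2]
gripper_width: 0.0498
finger_force: 0.0
```

arm_command(plan=[{"offset": [0, 0, 0], "rot": [0, 0, 0]}, {"offset": [0, 0, 0], "rot": [0, 0, 0]}, {"offset": [0, 0, 0], "rot": [0, 0, 0]}, {"offset": [0, 0, 0], "rot": [0, 0, 0]}], grip=0.0, force=8)

```text
t: 23.75
eef_pos: [0.4453, 0.2406, 0.0073]
ee_rot: [0.0, 0.699, 0.716, 0.0]
force: [-0.2, 0.4, -0.2]
gripper_width: 0.0146
finger_force: 0.9
```

arm_command(plan=[{"offset": [0, 0, 0], "rot": [0, 0, 0]}, {"offset": [0, 0, 0], "rot": [0, 0, 0]}])

```text
t: 24.0
eef_pos: [0.4468, 0.2406, 0.0074]
ee_rot: [0.001, 0.699, 0.716, 0.001]
force: [5.3, -0.9, -3.7]
gripper_width: 0.0118
finger_force: 8.0
```

```bash
python3 - <<'E'
from m import *
plan([.4472,.2405,.009],.0235); o=ctrl.observe(); print(o['gripper_width'],o['finger_force'])
E
```

```text
pos [0.4468 0.2406 0.0074] az 0.024 tilt [ 0.002  0.    -1.   ] rotz 0.0005 offs [-0.0002  0.0004 -0.0016] q [ 0.27  0.38  1.86 -0.    0.9   0.25] F [ 5.3 -0.9 -3.7]
0.01184869813806483 7.998862713575363
```

Knob gripped (11.8 mm, 8 N) where predicted. Now I'll swing it along the arc.

arm_command(plan=[{"offset": [-0.0081, 0.0004, 0], "rot": [0, 0, 0]}, {"offset": [-0.0082, 0.0005, 0], "rot": [0, 0, 0]}, {"offset": [-0.008, 0.0019, 0], "rot": [0, 0, 0]}, {"offset": [-0.0075, 0.0033, 0], "rot": [0, 0, 0]}, {"offset": [-0.0068, 0.0046, 0], "rot": [0, 0, 0]}, {"offset": [0, 0, 0], "rot": [0, 0, 0]}])

```text
t: 24.75
eef_pos: [0.455, 0.2003, 0.007]
ee_rot: [-0.001, 0.699, 0.715, -0.002]
force: [-5.7, -3.5, 7.1]
gripper_width: 0.0118
finger_force: 8.0
```

arm_command(plan=[{"offset": [-0.0059, 0.0057, 0], "rot": [0, 0, 0]}, {"offset": [-0.0048, 0.0066, 0], "rot": [0, 0, 0]}, {"offset": [-0.0035, 0.0074, 0], "rot": [0, 0, 0]}, {"offset": [-0.0022, 0.0079, 0], "rot": [0, 0, 0]}, {"offset": [-0.0007, 0.0081, 0], "rot": [0, 0, 0]}, {"offset": [0, 0, 0], "rot": [0, 0, 0]}, {"offset": [0, 0, 0], "rot": [0, 0, 0]}])

```text
t: 25.62
eef_pos: [0.4932, 0.1849, 0.0068]
ee_rot: [0.0, 0.698, 0.716, -0.001]
force: [-0.7, -5.0, -2.9]
gripper_width: 0.0116
finger_force: 8.0
```

```bash
python3 - <<'E'
from m import *
plan([.4935,.186,.0073],.0235); o=ctrl.observe(); print(o['gripper_width'],o['finger_force'])
E
```

```text
pos [0.4932 0.1849 0.0068] az 0.0242 tilt [-0.    -0.002 -1.   ] rotz 0.0007 offs [ 0.0011  0.0003 -0.0005] q [ 0.15  0.41  1.81 -0.    0.92  0.12] F [-0.7 -5.  -2.9]
0.011597753949449367 7.999206930398941
```

arm_command(plan=[{"offset": [0.0005, 0.001, 0], "rot": [0, 0, 0]}, {"offset": [0, 0.001, 0], "rot": [0, 0, 0]}, {"offset": [0, 0, 0], "rot": [0, 0, 0]}])

```text
t: 26.0
eef_pos: [0.4933, 0.1848, 0.0067]
ee_rot: [-0.0, 0.698, 0.716, -0.002]
force: [-4.7, -8.7, 2.1]
gripper_width: 0.0115
finger_force: 8.0
```

arm_command(plan=[{"offset": [0, 0, 0], "rot": [0, 0, 0]}, {"offset": [0, 0, 0], "rot": [0, 0, 0]}, {"offset": [0, 0, 0], "rot": [0, 0, 0]}, {"offset": [0, 0, -0.01], "rot": [0, 0, 0]}, {"offset": [0, 0, -0.03], "rot": [0, 0, 0]}, {"offset": [0, 0, -0.05], "rot": [0, 0, 0]}, {"offset": [0, 0, -0.05], "rot": [0, 0, 0]}, {"offset": [0, 0, 0], "rot": [0, 0, 0]}], grip=0.04)

```text
t: 27.0
eef_pos: [0.4984, 0.1873, 0.1525]
ee_rot: [0.003, 0.698, 0.716, 0.004]
force: [-0.2, -0.1, -0.2]
gripper_width: 0.0402
finger_force: 0.0
```

```bash
python3 - <<'E'
from m import *
snap('wrist','w13.png'); red('w13.png',.0565); print(green('w13.png',.022)); plan([.4932,.186,.15])
snap('top','t13.png')
d=cv2.absdiff(cv2.imread('pics/top0.png'),cv2.imread('pics/t13.png')).max(2)
for n,(u,v) in dict(vial=(447,192),timer=(295,324),notes=(376,202)).items():
    u,v=int(u*.8),int(v*.8); print(n,d[v-12:v+12,u-15:u+15].max())
E
```

```text
red w13.png [309 182  11  16 152] [314.  189.7] [0.4931 0.1891 0.0565]
(array([0.49344736, 0.16342354]), (0.03554205968976021, 0.07500837743282318), 1.6994316577911377, array([ 298,  171,   33,   65, 1345], dtype=int32))
pos [0.4966 0.187  0.1498] az 0.0242 tilt [ 0.005  0.001 -1.   ] rotz 0.0 offs [-0.0009 -0.0034 -0.0002] q [0.15 0.25 1.64 0.   1.24 0.13] F [ 0.4 -0.2  0.4]
vial 5
timer 6
notes 176
```

arm_command(plan=[{"offset": [0, 0, 0], "rot": [0, 0, 0]}, {"offset": [0, 0, 0], "rot": [0, 0, 0]}, {"offset": [0, 0, 0], "rot": [0, 0, 0]}, {"offset": [0, 0, 0], "rot": [0, 0, 0]}])

```text
t: 27.6
eef_pos: [0.4949, 0.1866, 0.1468]
ee_rot: [-0.0, 0.699, 0.716, -0.0]
force: [0.2, -0.7, 0.2]
gripper_width: 0.0399
finger_force: 0.0
```

```bash
python3 - <<'E'
from m import *
snap('wrist','w14.png'); red('w14.png',.0565); print(green('w14.png',.022)); snap('top','t14.png'); plan([.4932,.186,.15])
for f in ('top0.png','t14.png'):
    h=cv2.cvtColor(cv2.imread('pics/'+f),cv2.COLOR_BGR2HSV)[140:185,275:330]; m=cv2.inRange(h,(18,60,120),(35,255,255)); q=np.argwhere(m); print(f,len(q),q.min(0),q.max(0))
E
```

```text
red w14.png [314 182  11  17 154] [318.7 190.4] [0.4931 0.189  0.0565]
(array([0.49371058, 0.1631248 ]), (0.03598721697926521, 0.07594755291938782), 1.4533122777938843, array([ 302,  171,   34,   67, 1393], dtype=int32))
pos [0.495  0.1866 0.147 ] az 0.0239 tilt [-0. -0. -1.] rotz 0.0 offs [-0.0005 -0.0018 -0.003 ] q [0.15 0.25 1.65 0.   1.24 0.13] F [-0.7 -1.  -0.1]
top0.png 489 [ 0 12] [34 39]
t14.png 476 [ 0 12] [33 39]
```

The notes haven't moved (the earlier difference was the arm hiding them). The clamp is closed, the board is seated and the arm is clear.

```bash
python3 -c "
from station import ctrl
print(ctrl.close_job())"
```

```text
the job is handed in; nothing more can be done
None
```

I slid the board home into the jig corner, lifted it straight up, set it in the reader bed with its contacts towards the pivot, closed the clamp over it and handed the job in. My last readings put the board within about 1 mm of the bed centre, with the vial, timer and note block not visibly moved; the hand-in returned no verdict.

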